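# Put the tooling away and bolt the drawer

### The arm

A 6-joint arm with a two-finger parallel gripper is mounted at the origin on the work surface. World frame = base frame: x ahead of the robot, y to its left, z up, the work surface at z = 0. Lengths are in m, angles in rad, forces in N, time in s.
With the tool pointing down it reaches from about 0.25 to 0.8 m from the base axis. Payload 3.9 kg.
Tool frame: the origin (TCP) lies on the centre line of the jaws, within the pads' length; the fingertips stand 17 mm ahead of it and the grasp point (between the pads) lies 2 mm behind it; z points along the fingers, y is the line along which they close (so a half turn about z gives the same grasp; the last joint's range is limited). The gripper opens to 85 mm and grips with 20 to 120 N. Pads are 22 mm wide; open, the fingers measure 114 mm over their backs; the gripper's body (76 mm by 85 mm) begins 54 mm behind the grasp point. The pads swing forward as they close: fully open they stand 13 mm farther back than shut.
Start: joints at [1.144, 0.26, -0.138, 1.173, 0, 1.571], TCP at [0.217, 0.478, 0.248] pointing down, gripper open.
Joint ranges: [-2.78, 2.78], [-0.83, 1.72], [-1.28, 1.37], [-1.9, 2.12], [-1.57, 1.48], [-3.14, 3.14]. Speed limits (rad/s): [2.57, 2.57, 3.14, 3.14, 3.14, 3.14].

### API

Orientations are given as a unit quaternion [w, x, y, z].
In Python, from station import env gives the robot as it stands. The module is installed in compiled form; this text tells all that it offers.
- The arm moves only by the shell command python3 -m crank 'ROWS' [OPENING]. ROWS is JSON, a list of rows, each a list of 2 entries, a list of its own where there are three numbers: the shift along the world's x, y, z in cm, then the turn, a rotation vector about the world's x, y, z in degrees. A call has 1 to 20 rows; each row shifts and turns the commanded pose from where the row before left it; what a row does not reach is not made up. A row lasts 1/12 s, in which the tool goes at most 41.7 mm and 7.16 degrees, less where a joint would pass 70% of its speed; a pose out of reach is approached as far as the arm can. A call is refused whole if a number of a shift passes 4.17 or a number of a turn 7.16, either way. A call with a gripper value outside its range is refused whole. OPENING is the opening, from -1 (shut) to 1 (fully open), set as the call begins (- or left out, the last holds). The fingers move at their own pace and stop on an object; the grip force is fixed at half the most. Time passes only in rows, so rows that do not move let the fingers close. It gives the time, the measured TCP pose, the force, the opening and the grip force at its end, in the units of the state.
- env.state(): the state, without advancing time (a new reading comes with each control period).
- env.get_image(name): name is "scene" or "top" or "wrist"; returns the picture (420x560x3 uint8, blue, green, red); there is no depth.
- env.calibration(name): a dict with "vfov" (degrees; the focal length in pixels is half the picture's height over the tangent of half this angle, whatever the lens; pixels are square), "cx", "cy" (the principal point, pixels), "k1" (the pictures are not rectified: a ray, as slopes to the right and down, at radius r is drawn at 1 + k1 r^2 times it, then the intrinsics apply), "R" (3x3) and "t" (3): a world point X has camera coordinates R X + t. Camera axes: x right, y down, z forward; pixel columns grow to the right and rows downward; lengths in m; the calibration is good to about 2 mm. A picture is of the moment at which its call begins: read the wrist's pose just before it. calibration takes no time and is no camera call; for the wrist camera it gives the pose at the moment of the call.
- env.sign_off(): hands the job in; it is judged then, once.
Trained networks look in the newest picture that a camera, given by its name, has taken for a name from the list of things; names that differ only in an ending like _2 or _b are one class to them, and where a whole thing is asked for, a point or a joint stands for the part that bears it (a point fixed in the world has none). Each returns a list of dicts, best first, with "confidence" (0 to 1); they miss things now and then, are a little off and sometimes report something else, mostly with a low value. They report only what shows in the picture. A call takes as long as a camera call.
- env.recognise(camera, label): "location" ([x, y, z] in m, in the coordinates of the camera as it stood for that picture, good to about 4 mm: the middle of the surface that is visible of it).
- env.regions_of(camera, label): "pixels" (420x560 bool, what is visible of it).
- env.mark_of(camera, label): "location" ([x, y, z] in m, in the coordinates of the camera as it stood for that picture, good to about 4 mm: a listed point, or the origin of a listed thing).
The state is a dict: "clock": time; "qpos": joint angles; "joint_vel": joint speeds; "effort": joint torques, N m; "ee_pos": TCP position; "tcp_rot": TCP orientation; "ft_force": force on the tool from outside, world axes, zero at the start; "ft_torque": the same for the moment, N m; "gripper_width": finger opening in m; "finger_force": force on a finger pad.
Only numpy, scipy, OpenCV 4.12 (cv2) and the standard library are available. Lean on these libraries where they do the work, as an engineer would, in place of code of your own. Each camera call takes 0.05 s, during which the arm holds its last target. There are 200 camera calls.

### The job

Clear the station's tooling into the tool-control drawer: draw back its bolt, pull the drawer open and put every spline adapter in its left, narrower compartment and every hex key in its right, wider one, lying below the rim. Then push the drawer fully shut and slide the bolt fully home through its keeper. Leave the mallet, vee block and transducer where they are.

Things in the scene. Friction and masses are not known exactly. Their poses are not given: they have to be found in the camera images.
- cabinet: fixed gray steel drawer cabinet, 200 mm deep (x 0 to 200), 236 wide (y +-118), deck (top) at z = 72 mm. Origin: on the plate under the middle of its front edge; x away from the robot, y left, z up. A steel tower bolt lies on the deck: 10 mm rod along y, axis at x = 20, z = 85 mm, in guide straps at y = 23 and 38 mm (21 mm along x, 10 mm along y, 95 mm high)
- drawer (a joint): how far the drawer is drawn out toward the robot (cabinet -x), m: 0 shut, 0.175 fully open at its stop. Slides stiffly (2.5 N) and stays put. Front panel 16 mm thick, 236 wide, top at z = 72 mm, outer face at cabinet x = -16 mm when shut. Two open-topped compartments side by side, 49 mm deep, 4 mm walls and divider, wall tops at z = 62 mm; the deck passes 4 mm above these, so nothing may stick up
- pull (a point): middle of the drawer's bar pull: steel bar 10 mm in diameter, 90 mm long along y, 34 mm in front of the front panel's face, axis at z = 48 mm (24 mm below the panel's top edge); moves with the drawer. Can be pinched from above across x. Axes as the cabinet's
- adapter_bin (a point): centre of the floor of the drawer's left, narrower compartment (90 mm wide along y, 172 mm long along x; floor at z = 13 mm), for the spline adapters; moves with the drawer, axes as the cabinet's
- key_bin (a point): centre of the floor of the drawer's right, wider compartment (107 mm wide along y, 172 mm long along x; floor at z = 13 mm), for the hex keys; moves with the drawer, axes as the cabinet's
- keeper (a point): centre of the keeper's opening: a steel loop (clear 15 mm across x, 12 mm thick along y, outside 25 mm along x, top at z = 102 mm) on a 16 mm wide tab from the drawer front, z = 73 to 76 mm, that reaches 16 mm past this point over the divider; moves with the drawer and lines up with the bolt rod (cabinet x = 20, y = 8.5 mm) only when the drawer is fully shut
- bolt (a joint): how far the bolt is slid toward its keeper (cabinet -y, to the right seen from the robot), m: 0 drawn right back, 0.045 fully home at its stop, the rod then 22 mm out beyond the keeper. Slides stiffly (2.5 N) and stays put. With the drawer not shut the rod meets the keeper's side or misses it, and a rod pushed out keeps the drawer from shutting
- knob (a point): the bolt's upright steel knob, by which it is slid; the point is 9 mm below its top. Head 16 mm in diameter, z = 109 to 122 mm, on a 10 mm stem rising from the rod; moves with the bolt, from cabinet y = 96 mm (drawn back) to y = 51 mm (home). Axes as the cabinet's
- bolt_tip (a point): nose of the bolt rod, on its axis; at cabinet y = 25 mm when drawn back, y = -20 mm when home
- adapter1: dark steel spline adapter, 76 mm long, 0.4 kg, lying on a flat: square body 32 x 32 mm in section (x -38 to +6 mm) and round splined shank 24 mm in diameter (x +6 to +38 mm). Origin: mid-length, on its underside, 16 mm below its axis; x along the axis to the splined end, z up as it lies. Balances at x = -7 mm; pinch the square body across y. One or more may be absent (None from the start)
- adapter2: dark steel spline adapter, 76 mm long, 0.4 kg, lying on a flat: square body 32 x 32 mm in section (x -38 to +6 mm) and round splined shank 24 mm in diameter (x +6 to +38 mm). Origin: mid-length, on its underside, 16 mm below its axis; x along the axis to the splined end, z up as it lies. Balances at x = -7 mm; pinch the square body across y. One or more may be absent (None from the start)
- key1: bare zinc-plated L-shaped ball-end hex key, 12 mm thick, lying flat, 0.16 kg: long arm 120 mm along x (ball end at x = +60 mm), short arm at x = -54 mm reaching to y = +45 mm. Origin: middle of the long arm, on its underside; z up as it lies. Balances at x = -13, y = +6 mm; pinch the long arm across y near x = -13 mm. One or more may be absent (None from the start)
- key2: bare zinc-plated L-shaped ball-end hex key, 12 mm thick, lying flat, 0.16 kg: long arm 120 mm along x (ball end at x = +60 mm), short arm at x = -54 mm reaching to y = +45 mm. Origin: middle of the long arm, on its underside; z up as it lies. Balances at x = -13, y = +6 mm; pinch the long arm across y near x = -13 mm. One or more may be absent (None from the start)
- key3: bare zinc-plated L-shaped ball-end hex key, 12 mm thick, lying flat, 0.16 kg: long arm 120 mm along x (ball end at x = +60 mm), short arm at x = -54 mm reaching to y = +45 mm. Origin: middle of the long arm, on its underside; z up as it lies. Balances at x = -13, y = +6 mm; pinch the long arm across y near x = -13 mm. One or more may be absent (None from the start)
- mallet: bystander: copper-faced mallet lying beyond the work, steel head 92 mm long with copper faces (along its x, origin under the head's middle), wooden handle along +y to 232 mm, 40 mm high
- vee_block: bystander: steel vee block 70 x 56 x 48 mm high; origin under its centre
- transducer: bystander: round aluminium torque transducer, 84 mm in diameter, with a square drive on top, 62 mm high; origin under its centre

How it is judged:
By the outcome, as a careful person would: the job done as asked, in the order asked, and still so for the second after the job is handed in, with the robot touching nothing.
Of adapter1, adapter2, key1, key2, key3 only 4 to 5 are there at a start; the rules pass over those that are not, and their reading is None.
At some moment in a run one of adapter1, adapter2, key1, key2, key3 may be knocked a few centimetres aside while the robot is not near it.
Once in a run the grip may slacken for a moment while it holds something.
It also fails if it takes over 192 s, if anything falls off the work surface, if the arm or the gripper's body presses on something with over 40 N, if the wrist force passes 120 N, or if a joint passes its speed limit or range.

## Working session

There is one attempt and no reset: what is moved stays moved. The work goes in short steps, Python scripts to look and compute and a shell command to move; the robot and the scene stay as the last step left them, time stands still between calls to the robot, and variables do not carry over. Pictures are saved under pics/ and viewed, at most 14 in all, crops included, and the job is handed in when it is done.

```bash
mkdir -p pics; ls; cat > h.py <<'E'
import numpy as np, cv2, sys
from station import env
N=["adapter1","key1","mallet","vee_block","transducer"]
def w(cal,p): return np.array(cal["R"]).T@(np.array(p)-np.array(cal["t"]))
def look(cam,save=None):
    c=env.calibration(cam); im=env.get_image(cam)
    if save: cv2.imwrite("pics/"+save,im)
    return c,im
def marks(cam,c,labels,f=None,minc=0.2):
    f=f or env.mark_of
    for l in labels:
        for d in f(cam,l):
            if d["confidence"]>=minc: print(cam,l,round(d["confidence"],2),np.round(w(c,d["location"])*1000).tolist())
def proj(c,X):
    p=np.array(c["R"])@np.array(X)+np.array(c["t"]); s=p[:2]/p[2]; f=210/np.tan(np.radians(c["vfov"])/2)
    return s*(1+c["k1"]*(s@s))*f+[c["cx"],c["cy"]]
def ray(c,uv,z):
    f=210/np.tan(np.radians(c["vfov"])/2); d=(np.array(uv)-[c["cx"],c["cy"]])/f; s=d.copy()
    for _ in range(20): s=d/(1+c["k1"]*(s@s))
    R=np.array(c["R"]); o=-R.T@np.array(c["t"]); v=R.T@np.array([*s,1]); return o+v*(z-o[2])/v[2]
def state():
    s=env.state(); print(round(s["clock"],2),np.round(s["ee_pos"],4),np.round(s["tcp_rot"],3),np.round(s["ft_force"],1),round(s["gripper_width"],4),s["finger_force"],np.round(s["qpos"],2))
E
python3 - <<'E'
from h import *
state()
for cam in("top","scene"):
    c,im=look(cam,cam+"0.png")
    marks(cam,c,["adapter1","key1","mallet","vee_block","transducer","cabinet","pull","keeper","knob","bolt_tip","adapter_bin","key_bin"])
E
```

```text
pics
0.0 [0.2171 0.4773 0.2474] [-0.     0.212  0.977 -0.001] [-0.4  0.2  0.6] 0.0853 0.0 [ 1.14  0.26 -0.14  1.17 -0.    1.57]
top adapter1 0.7 [580.0, -358.0, -2.0]
top adapter1 0.67 [580.0, 216.0, -2.0]
top key1 0.69 [440.0, -368.0, -3.0]
top key1 0.58 [493.0, 366.0, 3.0]
top key1 0.52 [425.0, 204.0, 1.0]
top mallet 0.63 [786.0, 122.0, -5.0]
top mallet 0.55 [707.0, -15.0, 109.0]
top vee_block 0.9 [359.0, -193.0, 0.0]
top transducer 0.64 [372.0, 462.0, 1.0]
top transducer 0.28 [443.0, -369.0, -2.0]
top cabinet 0.68 [680.0, -68.0, 1.0]
top pull 0.73 [706.0, -15.0, 115.0]
top pull 0.64 [633.0, -66.0, 47.0]
top pull 0.45 [360.0, -194.0, 1.0]
top keeper 0.91 [703.0, -62.0, 84.0]
top keeper 0.26 [584.0, 217.0, -1.0]
top knob 0.66 [702.0, -64.0, 84.0]
top knob 0.52 [708.0, -15.0, 112.0]
top bolt_tip 0.61 [701.0, -81.0, 87.0]
top key_bin 0.54 [628.0, -65.0, 46.0]
scene adapter1 0.7 [578.0, 222.0, -7.0]
scene adapter1 0.67 [578.0, -365.0, -3.0]
scene key1 0.72 [497.0, 365.0, -3.0]
scene key1 0.71 [423.0, 208.0, -0.0]
scene key1 0.6 [781.0, 117.0, -2.0]
scene key1 0.43 [438.0, -372.0, 0.0]
scene mallet 0.62 [784.0, 114.0, -3.0]
scene vee_block 0.57 [360.0, -193.0, 1.0]
scene vee_block 0.38 [423.0, 211.0, 1.0]
scene cabinet 0.58 [679.0, -67.0, 1.0]
scene cabinet 0.3 [421.0, 206.0, 3.0]
scene pull 0.71 [629.0, -69.0, 48.0]
scene keeper 0.88 [697.0, -59.0, 84.0]
scene keeper 0.35 [369.0, 467.0, -2.0]
scene knob 0.48 [703.0, -8.0, 112.0]
```

View pics/top0.png

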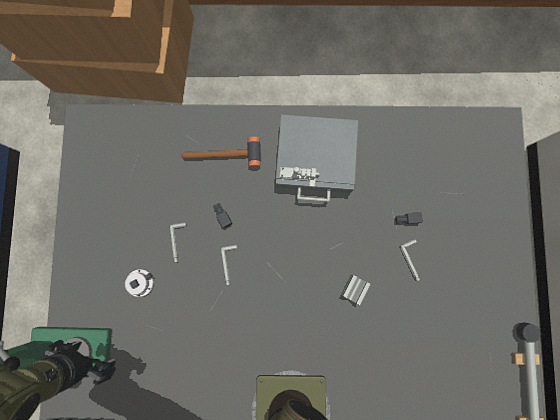

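View pics/scene0.png

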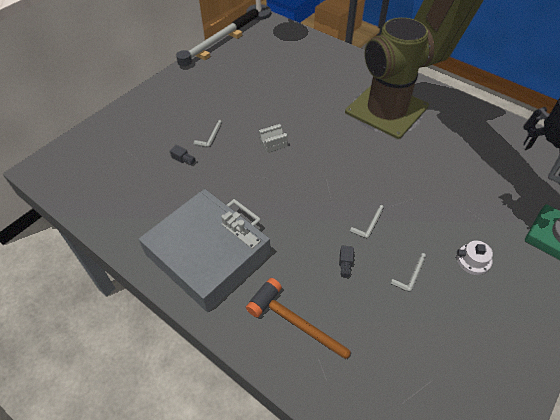

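All five parts are present and the bolt is home. Next I fit precise poses from the silhouettes.

```bash
cat >> h.py <<'E'
from scipy.optimize import minimize
def box(x0,x1,y0,y1,z0,z1): return np.array([[x,y,z] for x in(x0,x1) for y in(y0,y1) for z in(z0,z1)])/1000
a=np.linspace(0,2*np.pi,16,endpoint=False)
cyl=np.array([[x,12*np.cos(t),16+12*np.sin(t)] for x in(6,38) for t in a])/1000
M={"key1":[box(-60,60,-6,6,0,12),box(-60,-48,-6,45,0,12)],"adapter1":[box(-38,6,-16,16,0,32),cyl],
   "cabinet":[box(0,200,-118,118,0,72),box(-16,0,-118,118,4,72)]}
S=4
def sil(c,label,p):
    x,y,t=p; R=np.array([[np.cos(t),-np.sin(t),0],[np.sin(t),np.cos(t),0],[0,0,1]])
    m=np.zeros((420*S,560*S),np.uint8)
    for b in M[label]:
        q=np.array([proj(c,R@v+[x,y,0]) for v in b]); h=cv2.convexHull(((q+.5)*S).astype(np.float32))
        cv2.fillConvexPoly(m,h.astype(np.int32),1)
    return m
def fit(label,views,xy,yaws=np.radians(range(0,360,45))):
    """views: list of (cal, mask)"""
    big=[(c,cv2.resize(m.astype(np.uint8),None,fx=S,fy=S,interpolation=cv2.INTER_NEAREST)) for c,m in views]
    rects=[]
    def cost(p):
        e=0
        for c,m in big:
            s=sil(c,label,p); e+=1-(s&m).sum()/max(1,(s|m).sum())
        return e/len(big)
    st=sorted([(cost((*xy,t)),t) for t in yaws])[:3]; best=None
    for _,t in st:
        r=minimize(cost,[*xy,t],method="Nelder-Mead",options=dict(initial_simplex=[[xy[0],xy[1],t],[xy[0]+.008,xy[1],t],[xy[0],xy[1]+.008,t],[xy[0],xy[1],t+.35]],maxfev=110,xatol=2e-4,fatol=1e-4))
        if best is None or r.fun<best.fun: best=r
    return best.x,1-best.fun
def survey(labels=("key1","adapter1"),cams=("top","scene"),minc=.4):
    """fit every detected instance; mask nearest each mark; prints mm, deg, IoU"""
    C={k:look(k)[0] for k in cams}; out=[]
    for l in labels:
        V={}
        for k in cams:
            regs=[d["pixels"] for d in env.regions_of(k,l) if d["confidence"]>.2]
            for d in env.mark_of(k,l):
                if d["confidence"]<minc: continue
                P=w(C[k],d["location"])
                if abs(P[2])>.02: continue
                uv=proj(C[k],P)
                def dist(m):
                    ys,xs=np.nonzero(m); return np.hypot(xs-uv[0],ys-uv[1]).min() if len(xs) else 1e9
                r=[m for m in regs if dist(m)<8]
                if not r: print(k,l,"no region at",np.round(P,3)); continue
                for q in V:
                    if np.hypot(*(P[:2]-q))<.03: V[q].append((C[k],min(r,key=dist))); break
                else: V[tuple(P[:2])]=[(C[k],min(r,key=dist))]
        for q,vs in V.items():
            p,i=fit(l,vs,q); out.append((l,p,i))
            print(l,len(vs),"views",np.round(p[:2]*1000,1),"yaw",round(np.degrees(p[2])%360,1),"iou",round(i,2))
    return out
E
time python3 - <<'E'
from h import *
survey()
C=[]
for k in("top","scene"):
    c,_=look(k)
    r=env.regions_of(k,"cabinet"); print([(d["confidence"],d["pixels"].sum()) for d in r]); C.append((c,r[0]["pixels"]))
for v in(C[:1],C[1:],C): print(fit("cabinet",v,(.68,-.068),[0,.1,-.1]))
E
```

```text
key1 2 views [424.5 204.5] yaw 189.7 iou 0.77
key1 2 views [492.6 368. ] yaw 189.3 iou 0.72
key1 2 views [ 440.6 -366.7] yaw 205.1 iou 0.7
adapter1 2 views [ 576.7 -364. ] yaw 96.5 iou 0.84
adapter1 2 views [581.7 217.5] yaw 26.8 iou 0.83
[(0.7, np.int64(5780))]
[(0.68, np.int64(9150))]
(array([ 0.68174055, -0.06873983, -0.07294913]), np.float64(0.9551212066608016))
(array([ 0.67874956, -0.0687627 , -0.07376189]), np.float64(0.9678500572171476))
(array([ 0.68002796, -0.06896541, -0.06912808]), np.float64(0.9578814043742292))
real	0m44.453s
user	0m27.411s
sys	0m9.804s
```

```bash
python3 -m crank '[[[2.7,-2.73,0],[0,0,-7]],[[2.7,-2.73,0],[0,0,-7]],[[2.7,-2.73,0],[0,0,-7]],[[2.7,-2.73,0],[0,0,-7]],[[2.7,-2.73,0],[0,0,-7]],[[2.7,-2.73,0],[0,0,-7]],[[2.7,-2.73,0],[0,0,-7]],[[2.7,-2.73,0],[0,0,-7]],[[2.7,-2.73,0],[0,0,-7]],[[2.7,-2.73,0],[0,0,-7]],[[2.7,-2.73,0],[0,0,0]],[[2.7,-2.73,0],[0,0,0]],[[2.7,-2.73,0],[0,0,0]],[[2.7,-2.73,0],[0,0,0]],[[2.7,-2.73,0],[0,0,0]],[[2.7,-2.73,0],[0,0,0]],[[2.7,-2.73,0],[0,0,0]],[[2.7,-2.73,0],[0,0,0]],[[0,0,0],[0,0,0]],[[0,0,0],[0,0,0]]]'
python3 - <<'E'
from h import *
state()
c,_=look("wrist","w1.png"); marks("wrist",c,["knob","keeper","bolt_tip","pull"])
E
```

```text
clock: 3.67
ee_pos: [0.7043, -0.0155, 0.2466]
tcp_rot: [-0.001, 0.735, 0.678, -0.0]
ft_force: [-0.2, 0.8, -0.3]
gripper_width: 0.0856
finger_force: 0.0
3.67 [ 0.7043 -0.0155  0.2466] [-0.001  0.735  0.678 -0.   ] [-0.2  0.8 -0.3] 0.0856 0.0 [-0.02  0.59  0.38  1.37  0.    1.63]
wrist knob 0.55 [708.0, -8.0, 115.0]
wrist keeper 0.56 [699.0, -60.0, 87.0]
wrist bolt_tip 0.96 [699.0, -77.0, 87.0]
wrist bolt_tip 0.23 [786.0, 122.0, -2.0]
wrist pull 0.86 [630.0, -65.0, 47.0]
```

View pics/w1.png

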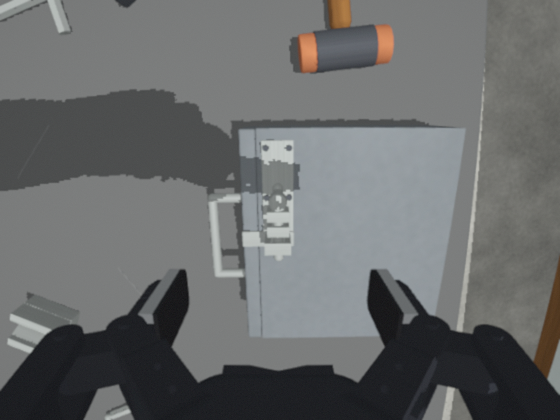

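```bash
python3 -m crank '[[[0.05,0.85,-3],[0,0,0]],[[0,0,-3],[0,0,0]],[[0,0,-3],[0,0,0]],[[0,0,-2],[0,0,0]],[[0,0,-1],[0,0,0]],[[0,0,-0.9],[0,0,0]],[[0,0,0],[0,0,0]]]'
python3 -m crank '[[[0,0,0],[0,0,0]],[[0,0,0],[0,0,0]],[[0,0,0],[0,0,0]],[[0,0,0],[0,0,0]],[[0,0,0],[0,0,0]],[[0,0,0],[0,0,0]],[[0,0,0],[0,0,0]],[[0,0,0],[0,0,0]]]' -1
python3 -m crank '[[[0.03,0.4,0],[0,0,0]],[[0.03,0.4,0],[0,0,0]],[[0.03,0.4,0],[0,0,0]],[[0.03,0.4,0],[0,0,0]],[[0.03,0.4,0],[0,0,0]],[[0.03,0.4,0],[0,0,0]],[[0.03,0.4,0],[0,0,0]],[[0.03,0.4,0],[0,0,0]],[[0,0.1,0],[0,0,0]],[[0,0,0],[0,0,0]]]'
```

```text
clock: 4.5
ee_pos: [0.7029, -0.0044, 0.1183]
tcp_rot: [-0.001, 0.734, 0.679, -0.001]
ft_force: [-1.2, -0.2, -0.4]
gripper_width: 0.0854
finger_force: 0.0
clock: 5.17
ee_pos: [0.7046, -0.0051, 0.1201]
tcp_rot: [0.001, 0.734, 0.679, 0.001]
ft_force: [0.8, -1.0, 3.2]
gripper_width: 0.0131
finger_force: 58.4
clock: 6.0
ee_pos: [0.707, 0.0288, 0.1201]
tcp_rot: [0.001, 0.734, 0.679, 0.001]
ft_force: [1.1, -1.0, 5.5]
gripper_width: 0.0134
finger_force: 58.7
```

```bash
python3 -m crank '[[[0,0.2,0],[0,0,0]],[[0,0.2,0],[0,0,0]],[[0,0.1,0],[0,0,0]],[[0,0,0],[0,0,0]],[[0,0,0],[0,0,0]]]'
python3 -m crank '[[[0,0,0],[0,0,0]],[[0,0,0],[0,0,0]],[[0,0,0],[0,0,0]],[[0,0,0],[0,0,0]],[[0,0,2],[0,0,0]],[[0,0,4],[0,0,0]],[[0,0,4],[0,0,0]],[[-2,-1,3],[0,0,0]],[[-3,-3,0],[0,0,0]],[[-2,-3,0],[0,0,0]],[[0,-1,0],[0,0,0]],[[0,0,0],[0,0,0]]]' 0.3
python3 - <<'E'
from h import *
state()
c,_=look("wrist"); marks("wrist",c,["knob","keeper","bolt_tip","pull"])
c,_=look("top"); marks("top",c,["knob","keeper","bolt_tip","pull"])
E
```

```text
clock: 6.42
ee_pos: [0.7072, 0.0316, 0.1201]
tcp_rot: [0.002, 0.734, 0.679, -0.0]
ft_force: [1.5, -6.2, 6.4]
gripper_width: 0.0137
finger_force: 58.7
clock: 7.42
ee_pos: [0.6356, -0.0484, 0.2496]
tcp_rot: [-0.0, 0.735, 0.678, -0.0]
ft_force: [0.0, -0.0, 0.2]
gripper_width: 0.0555
finger_force: 0.0
7.42 [ 0.6356 -0.0484  0.2496] [-0.     0.735  0.678 -0.   ] [ 0.  -0.   0.2] 0.0555 0.0 [-0.08  0.46  0.17  1.28 -0.    1.58]
wrist keeper 0.59 [702.0, -58.0, 83.0]
wrist bolt_tip 0.61 [703.0, -39.0, 86.0]
wrist pull 0.58 [629.0, -66.0, 46.0]
top knob 0.51 [709.0, 24.0, 111.0]
top keeper 0.28 [707.0, 24.0, 109.0]
top bolt_tip 0.47 [705.0, -45.0, 85.0]
```

```bash
python3 -m crank '[[[-0.3,-0.9,0],[0,0,0]],[[-0.25,-0.8,-3],[0,0,0]],[[0,0,-4],[0,0,0]],[[0,0,-3],[0,0,0]],[[0,0,-2],[0,0,0]],[[0,0,0],[0,0,0]],[[0,0,-2],[0,0,0]],[[0,0,-2],[0,0,0]],[[0,0,-2],[0,0,0]],[[0,0,-1.2],[0,0,0]],[[0,0,-1],[0,0,0]],[[0,0,0],[0,0,0]]]' -0.38
python3 -m crank '[[[0,0,0],[0,0,0]],[[0,0,0],[0,0,0]],[[0,0,0],[0,0,0]],[[0,0,0],[0,0,0]],[[0,0,0],[0,0,0]]]' -1
```

```text
clock: 8.92
ee_pos: [0.6326, -0.064, 0.0512]
tcp_rot: [0.001, 0.734, 0.679, 0.001]
ft_force: [-6.8, 1.0, 14.5]
gripper_width: 0.0264
finger_force: 7.6
clock: 9.33
ee_pos: [0.6304, -0.0638, 0.0502]
tcp_rot: [-0.0, 0.734, 0.679, -0.0]
ft_force: [-6.3, 0.7, 10.8]
gripper_width: 0.0079
finger_force: 58.7
```

```bash
python3 -m crank '[[[-0.5,0.03,0],[0,0,0]],[[-1,0.07,0],[0,0,0]],[[-1.2,0.09,0],[0,0,0]],[[-1.3,0.1,0],[0,0,0]],[[-1.3,0.1,0],[0,0,0]],[[-1.3,0.1,0],[0,0,0]],[[-1.3,0.1,0],[0,0,0]],[[-1.3,0.1,0],[0,0,0]],[[-1.3,0.1,0],[0,0,0]],[[-1.3,0.1,0],[0,0,0]],[[-1.3,0.1,0],[0,0,0]],[[-1.3,0.1,0],[0,0,0]],[[-1.2,0.09,0],[0,0,0]],[[-1.1,0.08,0],[0,0,0]],[[-0.9,0.05,0],[0,0,0]],[[-0.4,0,0],[0,0,0]],[[0,0,0],[0,0,0]]]'
python3 - <<'E'
from h import *
c,_=look("top","t2.png"); marks("top",c,["pull","keeper","adapter_bin","key_bin"])
c,_=look("scene"); marks("scene",c,["pull","keeper","adapter_bin","key_bin"])
E
```

```text
clock: 10.75
ee_pos: [0.4558, -0.0516, 0.0502]
tcp_rot: [0.004, 0.734, 0.679, 0.003]
ft_force: [3.3, -2.4, 7.3]
gripper_width: 0.008
finger_force: 60.5
top pull 0.62 [458.0, -55.0, 49.0]
top keeper 0.87 [528.0, -49.0, 81.0]
top adapter_bin 0.65 [602.0, -6.0, 6.0]
top key_bin 0.67 [595.0, -113.0, 12.0]
scene pull 0.75 [456.0, -56.0, 51.0]
scene keeper 0.78 [524.0, -50.0, 81.0]
scene adapter_bin 0.81 [597.0, -9.0, 12.0]
scene key_bin 0.65 [589.0, -109.0, 10.0]
```

```bash
python3 -m crank '[[[0,0,0],[0,0,0]],[[0,0,0],[0,0,0]],[[0,0,0],[0,0,0]],[[0,0,1.5],[0,0,0]],[[0,0,3],[0,0,0]],[[0,0,4],[0,0,0]],[[0,0,4],[0,0,0]],[[-1,3,3],[0,0,0]],[[-1,3.8,1],[0,0,0]],[[0,3.8,0],[0,0,0]],[[0,3.8,0],[0,0,0]],[[0,3.8,0],[0,0,0]],[[0,3,0],[0,0,0]],[[0,2,0],[0,0,0]],[[0,0,0],[0,0,0]]]' -0.38
python3 - <<'E'
from h import *
state(); survey()
c,_=look("wrist"); marks("wrist",c,["key1","adapter1"])
c,_=look("top"); marks("top",c,["pull"])
E
```

```text
clock: 12.5
ee_pos: [0.4313, 0.1837, 0.2107]
tcp_rot: [-0.001, 0.732, 0.681, 0.0]
ft_force: [1.2, -0.1, -0.1]
gripper_width: 0.0266
finger_force: 0.0
12.5 [0.4313 0.1837 0.2107] [-0.001  0.732  0.681  0.   ] [ 1.2 -0.1 -0.1] 0.0266 0.0 [ 0.4   0.19 -0.34  1.05  0.    2.05]
top key1 no region at [0.492 0.365 0.001]
top key1 no region at [0.426 0.203 0.003]
key1 2 views [ 439.4 -366. ] yaw 202.7 iou 0.75
key1 1 views [420.9 204.6] yaw 191.1 iou 0.67
key1 1 views [489.5 367.8] yaw 189.2 iou 0.79
top adapter1 no region at [ 0.442 -0.372 -0.002]
adapter1 2 views [581.4 217.4] yaw 29.8 iou 0.87
adapter1 2 views [ 576.8 -361.5] yaw 97.4 iou 0.83
wrist key1 0.65 [426.0, 205.0, -3.0]
wrist adapter1 0.67 [585.0, 218.0, 0.0]
wrist adapter1 0.29 [601.0, -6.0, 15.0]
top pull 0.94 [461.0, -54.0, 51.0]
```

View pics/t2.png

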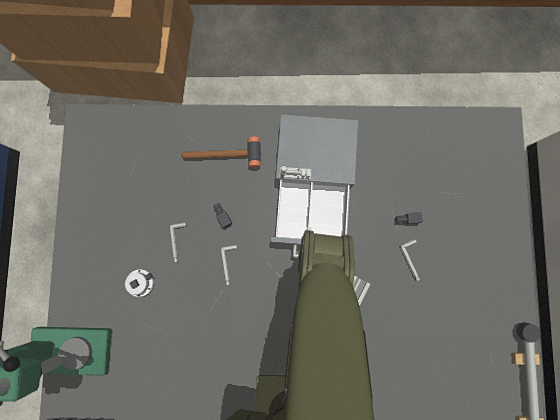

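```bash
python3 - <<'E'
from h import *
survey(cams=("wrist",))
E
```

```text
key1 1 views [424.3 205.7] yaw 189.8 iou 0.91
adapter1 1 views [581.4 218.4] yaw 31.0 iou 0.91
```

```bash
python3 -m crank '[[[0.3,1.2,0],[0,0,7]],[[0.28,1.2,0],[0,0,7]],[[0,0,-1],[0,0,7]],[[0,0,-1],[0,0,7]],[[0,0,-1],[0,0,7]],[[0,0,-1],[0,0,7]],[[0,0,-1],[0,0,7]],[[0,0,-1],[0,0,7]],[[0,0,-1],[0,0,7]],[[0,0,-1],[0,0,7]],[[0,0,-1],[0,0,7]],[[0,0,-1],[0,0,7]],[[0,0,-1],[0,0,7]],[[0,0,-1],[0,0,7]],[[0,0,-1],[0,0,6]],[[0,0,-2],[0,0,0]],[[0,0,-2],[0,0,0]],[[0,0,-1],[0,0,0]],[[0,0,-1],[0,0,0]],[[0,0,0],[0,0,0]]]' 0
python3 -m crank '[[[0,0,0],[0,0,0]],[[0,0,0],[0,0,0]],[[0,0,0],[0,0,0]]]' 0
```

```text
clock: 15.17
ee_pos: [0.4361, 0.2037, 0.0192]
tcp_rot: [-0.002, -0.083, 0.997, -0.001]
ft_force: [0.1, 0.4, -0.3]
gripper_width: 0.0427
finger_force: 0.0
clock: 15.42
ee_pos: [0.4382, 0.2047, 0.0218]
tcp_rot: [0.001, -0.083, 0.997, 0.0]
ft_force: [-0.3, 0.4, 0.2]
gripper_width: 0.043
finger_force: 0.0
```

```bash
python3 -m crank '[[[0,0.3,-0.2],[0,0,0]],[[0,0,0],[0,0,0]],[[0,0,0],[0,0,0]],[[0,0,0],[0,0,0]],[[0,0,0],[0,0,0]],[[0,0,0],[0,0,0]]]' -1
python3 -m crank '[[[0,0,1],[0,0,0]],[[0,0,2.5],[0,0,0]],[[0,0,3.5],[0,0,0]],[[0,0,3.5],[0,0,0]],[[0,0,3.5],[0,0,0]],[[1.88,-3,0],[0,0,-6.8]],[[1.88,-3,0],[0,0,-6.8]],[[1.88,-3,0],[0,0,0]],[[1.88,-3,0],[0,0,0]],[[1.88,-3,0],[0,0,0]],[[1.88,-3,0],[0,0,0]],[[1.88,-3,0],[0,0,0]],[[1.88,-3,0],[0,0,0]],[[1.88,-3,0],[0,0,0]],[[1.88,-3,0],[0,0,0]],[[0,0,0],[0,0,0]],[[0,0,0],[0,0,0]],[[0,0,0],[0,0,0]]]'
python3 - <<'E'
from h import *
c,_=look("wrist","w3.png"); marks("wrist",c,["keeper","key_bin"])
E
```

```text
clock: 15.92
ee_pos: [0.4379, 0.2077, 0.0195]
tcp_rot: [0.0, -0.083, 0.997, 0.0]
ft_force: [-0.2, 0.8, 6.2]
gripper_width: 0.0107
finger_force: 39.5
clock: 17.42
ee_pos: [0.6243, -0.0927, 0.1577]
tcp_rot: [-0.002, 0.036, 0.999, 0.0]
ft_force: [-0.1, 0.5, -1.2]
gripper_width: 0.0103
finger_force: 63.6
wrist keeper 0.78 [528.0, -48.0, 83.0]
wrist keeper 0.3 [708.0, 27.0, 114.0]
wrist key_bin 0.59 [597.0, -108.0, 12.0]
```

View pics/w3.png

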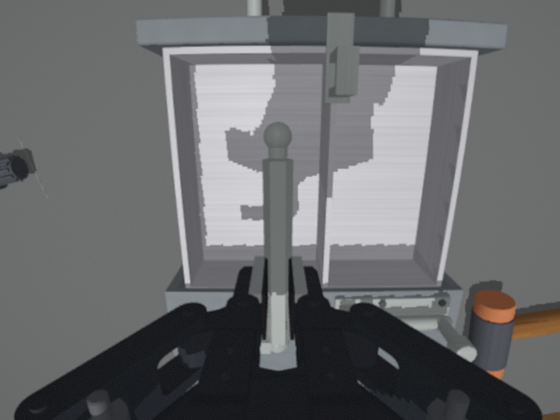

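```bash
python3 -m crank '[[[-0.4,0,-2],[0,0,0]],[[0,0,-2.5],[0,0,0]],[[0,0,-2.5],[0,0,0]],[[0,0,-2],[0,0,0]],[[0,0,-1.5],[0,0,0]],[[0,0,-1],[0,0,0]],[[0,0,-0.6],[0,0,0]],[[0,0,0],[0,0,0]],[[0,0,0],[0,0,0]]]'
python3 -m crank '[[[0,0,0],[0,0,0]],[[0,0,0],[0,0,0]],[[0,0,0],[0,0,0]],[[0,0,1],[0,0,0]],[[0,0,3],[0,0,0]],[[0,0,4],[0,0,0]],[[0,0,4],[0,0,0]],[[-1.4,3.7,1],[0,0,6]],[[-1.4,3.7,1],[0,0,7]],[[-1.4,3.9,0],[0,0,0]],[[-1.4,3.9,0],[0,0,0]],[[-1.4,3.9,0],[0,0,0]],[[-1.4,3.9,0],[0,0,0]],[[-1.4,3.9,0],[0,0,0]],[[-1.4,3.9,0],[0,0,0]],[[-1.4,3.9,0],[0,0,0]],[[-0.5,2,0],[0,0,0]],[[0,0,0],[0,0,0]],[[0,0,0],[0,0,0]]]' -0.3
python3 - <<'E'
from h import *
state(); survey(cams=("wrist",)); survey(cams=("top",))
c,_=look("top","t3.png");marks("top",c,["pull","keeper"])
E
```

```text
clock: 18.32
ee_pos: [0.6218, -0.0923, 0.0386]
tcp_rot: [0.0, 0.035, 0.999, -0.0]
ft_force: [0.9, -0.5, -0.8]
gripper_width: 0.0097
finger_force: 63.6
clock: 19.9
ee_pos: [0.4903, 0.2755, 0.1791]
tcp_rot: [0.001, -0.079, 0.997, 0.0]
ft_force: [0.7, -0.3, -0.4]
gripper_width: 0.0298
finger_force: 0.0
19.9 [0.4903 0.2755 0.1791] [ 0.001 -0.079  0.997  0.   ] [ 0.7 -0.3 -0.4] 0.0298 0.0 [ 0.51  0.36 -0.18  1.03 -0.    0.35]
key1 1 views [494.  368.2] yaw 190.2 iou 0.79
adapter1 1 views [583.5 217.4] yaw 24.6 iou 0.67
key1 1 views [612.4 -95.2] yaw 176.6 iou 0.83
key1 1 views [ 442.4 -366.3] yaw 203.0 iou 0.75
top adapter1 no region at [ 0.581 -0.359 -0.002]
adapter1 1 views [585.5 216. ] yaw 30.8 iou 0.85
top pull 0.69 [457.0, -54.0, 49.0]
top keeper 0.62 [528.0, -50.0, 80.0]
```

View pics/t3.png

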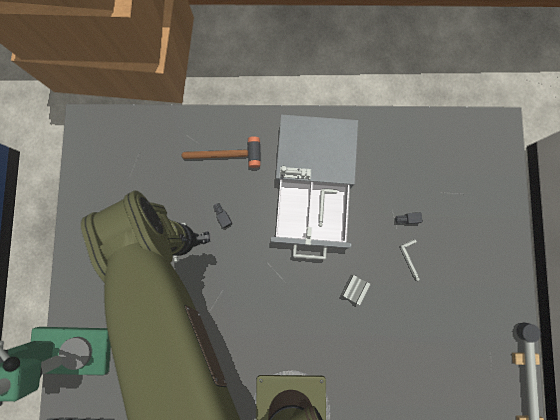

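```bash
python3 -m crank '[[[0.5,3.2,0],[0,0,1]],[[0.5,3.2,0],[0,0,0]],[[0.5,3,-1],[0,0,0]],[[0.1,0.1,-3],[0,0,0]],[[0,0,-3.5],[0,0,0]],[[0,0,-3],[0,0,0]],[[0,0,-2.5],[0,0,0]],[[0,0,-2],[0,0,0]],[[0,0,-0.7],[0,0,0]],[[0,0,0],[0,0,0]],[[0,0,0],[0,0,0]],[[0,0,0],[0,0,0]]]' 0
python3 - <<'E'
from h import *
c,_=look("wrist","w4.png")
E
```

```text
clock: 21.55
ee_pos: [0.5077, 0.3702, 0.0226]
tcp_rot: [0.001, -0.087, 0.996, 0.001]
ft_force: [-0.4, 0.7, 0.1]
gripper_width: 0.0425
finger_force: 0.0
```

View pics/w4.png

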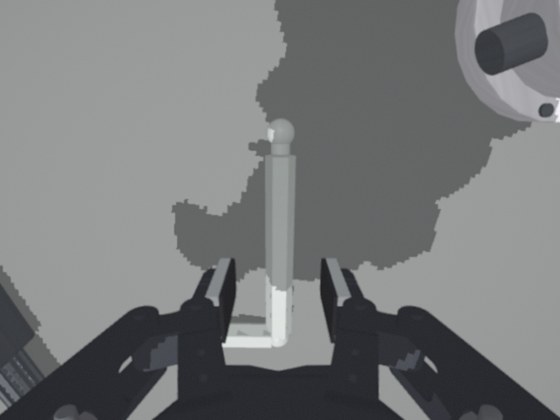

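```bash
python3 -m crank '[[[0,0,-0.3],[0,0,0]],[[0,0,0],[0,0,0]],[[0,0,0],[0,0,0]],[[0,0,0],[0,0,0]],[[0,0,0],[0,0,0]],[[0,0,0],[0,0,0]]]' -1
python3 -m crank '[[[0,0,1],[0,0,0]],[[0,0,2.5],[0,0,0]],[[0,0,3.5],[0,0,0]],[[0,0,3.5],[0,0,0]],[[0,0,3.5],[0,0,0]],[[0.72,-4,0],[0,0,-7]],[[0.72,-4,0],[0,0,-7]],[[0.72,-4,0],[0,0,0]],[[0.72,-4,0],[0,0,0]],[[0.72,-4,0],[0,0,0]],[[0.72,-4,0],[0,0,0]],[[0.72,-4,0],[0,0,0]],[[0.72,-4,0],[0,0,0]],[[0.72,-4,0],[0,0,0]],[[0.72,-4,0],[0,0,0]],[[0.72,-4,0],[0,0,0]],[[0.72,-4,0],[0,0,0]],[[0,-0.3,0],[0,0,0]],[[0,0,0],[0,0,0]],[[0,0,0],[0,0,0]]]'
python3 - <<'E'
from h import *
c,_=look("wrist"); marks("wrist",c,["keeper","key1"])
E
```

```text
clock: 22.1
ee_pos: [0.5069, 0.3696, 0.0189]
tcp_rot: [0.001, -0.087, 0.996, 0.0]
ft_force: [-0.5, -0.8, 6.0]
gripper_width: 0.0101
finger_force: 60.9
clock: 23.77
ee_pos: [0.5922, -0.1136, 0.1577]
tcp_rot: [-0.001, 0.036, 0.999, 0.0]
ft_force: [0.5, -0.1, -2.4]
gripper_width: 0.0102
finger_force: 60.1
wrist keeper 0.67 [526.0, -50.0, 85.0]
wrist key1 0.87 [573.0, -110.0, 140.0]
wrist key1 0.8 [612.0, -89.0, 11.0]
```

```bash
python3 -m crank '[[[0,0,-2],[0,0,0]],[[0,0,-2.5],[0,0,0]],[[0,0,-2.5],[0,0,0]],[[0,0,-2],[0,0,0]],[[0,0,-1.5],[0,0,0]],[[0,0,-0.6],[0,0,0]],[[0,0,0],[0,0,0]],[[0,0,0],[0,0,0]]]'
python3 -m crank '[[[0,0,0],[0,0,0]],[[0,0,0],[0,0,0]],[[0,0,0],[0,0,0]],[[0,0,1],[0,0,0]],[[0,0,3],[0,0,0]],[[0,0,4],[0,0,0]],[[0,0,4],[0,0,0]],[[-1.2,-3.7,1],[0,0,6]],[[-1.2,-3.7,1],[0,0,7]],[[-1.2,-3.7,0],[0,0,7]],[[-1.2,-3.7,0],[0,0,7]],[[-1.2,-3.7,0],[0,0,0]],[[-1.2,-3.7,0],[0,0,0]],[[-1.2,-3.7,0],[0,0,0]],[[0,0,0],[0,0,0]],[[0,0,0],[0,0,0]]]' -0.3
python3 - <<'E'
from h import *
state(); survey(cams=("wrist",)); survey(cams=("scene","top"))
E
```

```text
clock: 24.58
ee_pos: [0.5932, -0.1128, 0.0474]
tcp_rot: [0.0, 0.035, 0.999, 0.0]
ft_force: [0.6, -1.9, -1.1]
gripper_width: 0.01
finger_force: 60.1
clock: 25.92
ee_pos: [0.5088, -0.373, 0.1879]
tcp_rot: [0.001, -0.193, 0.981, -0.001]
ft_force: [-0.3, 0.8, -0.7]
gripper_width: 0.0297
finger_force: 0.0
25.92 [ 0.5088 -0.373   0.1879] [ 0.001 -0.193  0.981 -0.001] [-0.3  0.8 -0.7] 0.0297 0.0 [-0.63  0.47  0.02  1.12  0.   -1.02]
key1 1 views [ 440.6 -364.4] yaw 203.5 iou 0.92
key1 1 views [585.5 -99.7] yaw 350.3 iou 0.33
key1 1 views [613.  -79.4] yaw 353.3 iou 0.3
wrist adapter1 no region at [ 0.577 -0.113  0.013]
adapter1 1 views [ 576.5 -361.6] yaw 95.6 iou 0.84
key1 2 views [ 581.1 -118.1] yaw 175.8 iou 0.48
key1 1 views [ 436.1 -367. ] yaw 205.2 iou 0.64
key1 2 views [611.6 -95.5] yaw 177.7 iou 0.54
adapter1 2 views [ 575.9 -361.4] yaw 95.3 iou 0.8
adapter1 2 views [583.3 218.6] yaw 29.3 iou 0.85
```

```bash
python3 -m crank '[[[-2.8,0.7,0],[0,0,1.2]],[[-2.8,0.7,-1],[0,0,0]],[[0,0,-3.5],[0,0,0]],[[0,0,-3.5],[0,0,0]],[[0,0,-3],[0,0,0]],[[0,0,-3],[0,0,0]],[[0,0,-2],[0,0,0]],[[0,0,-0.8],[0,0,0]],[[0,0,0],[0,0,0]],[[0,0,0],[0,0,0]]]' 0
python3 -m crank '[[[0,0,0],[0,0,0]],[[0,0,0],[0,0,0]],[[0,0,0],[0,0,0]],[[0,0,0],[0,0,0]],[[0,0,0],[0,0,0]],[[0,0,0],[0,0,0]]]' -1
python3 -m crank '[[[0,0,1],[0,0,0]],[[0,0,2.5],[0,0,0]],[[0,0,3.5],[0,0,0]],[[0,0,3.5],[0,0,0]],[[0,0,3.5],[0,0,0]],[[1.87,3.2,0],[0,0,-6.9]],[[1.87,3.2,0],[0,0,-6.9]],[[1.87,3.2,0],[0,0,-6.9]],[[1.87,3.2,0],[0,0,-6.8]],[[1.87,3.2,0],[0,0,0]],[[1.87,3.2,0],[0,0,0]],[[1.87,3.2,0],[0,0,0]],[[1.87,3.2,0],[0,0,0]],[[0,0,0],[0,0,0]],[[0,0,0],[0,0,0]],[[0,0,0],[0,0,0]]]'
python3 - <<'E'
from h import *
c,_=look("wrist"); marks("wrist",c,["keeper","key1"])
E
```

```text
clock: 27.5
ee_pos: [0.4541, -0.357, 0.0193]
tcp_rot: [0.0, -0.206, 0.979, -0.0]
ft_force: [0.5, -0.1, 0.4]
gripper_width: 0.0426
finger_force: 0.0
clock: 28.0
ee_pos: [0.4547, -0.3575, 0.0205]
tcp_rot: [0.001, -0.206, 0.979, -0.001]
ft_force: [-0.3, 0.7, 6.8]
gripper_width: 0.0097
finger_force: 60.1
clock: 29.33
ee_pos: [0.6021, -0.1014, 0.1588]
tcp_rot: [-0.001, 0.031, 1.0, -0.0]
ft_force: [0.1, -0.3, -1.9]
gripper_width: 0.0099
finger_force: 59.3
wrist keeper 0.89 [529.0, -48.0, 85.0]
wrist key1 0.9 [577.0, -113.0, 11.0]
wrist key1 0.73 [585.0, -103.0, 138.0]
wrist key1 0.73 [609.0, -86.0, 13.0]
```

```bash
python3 -m crank '[[[0,-0.2,-2],[0,0,0]],[[0,0,-2.5],[0,0,0]],[[0,0,-2.5],[0,0,0]],[[0,0,-1.5],[0,0,0]],[[0,0,-1],[0,0,0]],[[0,0,-0.4],[0,0,0]],[[0,0,0],[0,0,0]],[[0,0,0],[0,0,0]]]'
python3 -m crank '[[[0,0,0],[0,0,0]],[[0,0,0],[0,0,0]],[[0,0,0],[0,0,0]],[[0,0,1],[0,0,0]],[[0,0,3],[0,0,0]],[[0,0,4],[0,0,0]],[[0,0,4],[0,0,-6]],[[-0.3,-3.8,1],[0,0,-7]],[[-0.3,-3.8,1],[0,0,-7]],[[-0.3,-3.8,0],[0,0,-7]],[[-0.3,-3.8,0],[0,0,-7]],[[-0.3,-3.8,0],[0,0,-7]],[[-0.3,-3.8,0],[0,0,-7]],[[-0.3,-3.8,0],[0,0,-7]],[[-0.3,-3.8,0],[0,0,-7]],[[0,0,0],[0,0,-7]],[[0,0,0],[0,0,-7]],[[0,0,0],[0,0,-7]],[[0,0,0],[0,0,0]],[[0,0,0],[0,0,0]]]' -0.3
python3 - <<'E'
from h import *
state(); survey(["adapter1"],cams=("wrist",)); survey(cams=("scene","top"))
c,_=look("wrist","w5.png")
E
```

```text
clock: 30.15
ee_pos: [0.6033, -0.104, 0.0606]
tcp_rot: [0.001, 0.031, 1.0, -0.0]
ft_force: [-0.1, 0.0, -1.5]
gripper_width: 0.0095
finger_force: 59.3
clock: 31.82
ee_pos: [0.5789, -0.4075, 0.2007]
tcp_rot: [0.0, 0.684, 0.729, 0.0]
ft_force: [-0.1, 1.3, 0.7]
gripper_width: 0.0302
finger_force: 0.0
31.82 [ 0.5789 -0.4075  0.2007] [0.    0.684 0.729 0.   ] [-0.1  1.3  0.7] 0.0302 0.0 [-0.61  0.6   0.29  1.26 -0.    0.89]
adapter1 1 views [ 576. -361.] yaw 95.5 iou 0.96
key1 2 views [611.1 -95.8] yaw 177.3 iou 0.56
key1 2 views [ 576.2 -118. ] yaw 176.8 iou 0.54
adapter1 2 views [582.5 217.6] yaw 29.1 iou 0.84
adapter1 2 views [ 575.6 -361.1] yaw 95.6 iou 0.88
```

View pics/w5.png

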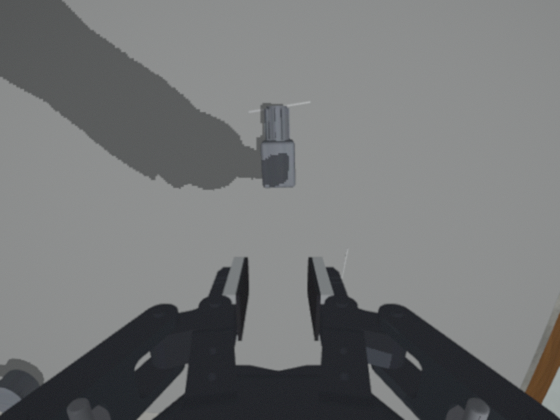

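```bash
python3 -m crank '[[[-0.2,1.8,0],[0,0,1.9]],[[0,1.85,-2],[0,0,0]],[[0,0,-3.5],[0,0,0]],[[0,0,-3.5],[0,0,0]],[[0,0,-3],[0,0,0]],[[0,0,-3],[0,0,0]],[[0,0,-2],[0,0,0]],[[0,0,-0.8],[0,0,0]],[[0,0,0],[0,0,0]],[[0,0,0],[0,0,0]]]' 0.4
python3 -m crank '[[[0,0,0],[0,0,0]],[[0,0,0],[0,0,0]],[[0,0,0],[0,0,0]],[[0,0,0],[0,0,0]],[[0,0,0],[0,0,0]],[[0,0,0],[0,0,0]]]' -1
python3 -m crank '[[[0,0,1],[0,0,0]],[[0,0,2.5],[0,0,0]],[[0,0,3.5],[0,0,0]],[[0,0,4],[0,0,0]],[[0,0,4],[0,0,6.7]],[[-0.1,3.71,0],[0,0,6.7]],[[-0.1,3.71,0],[0,0,6.7]],[[-0.1,3.71,0],[0,0,6.7]],[[-0.1,3.71,0],[0,0,6.7]],[[-0.1,3.71,0],[0,0,6.7]],[[-0.1,3.71,0],[0,0,6.7]],[[-0.1,3.71,0],[0,0,6.7]],[[-0.1,3.71,0],[0,0,6.7]],[[-0.1,3.71,0],[0,0,6.7]],[[-0.1,3.71,0],[0,0,6.7]],[[0,0,0],[0,0,6.7]],[[0,0,0],[0,0,0]],[[0,0,0],[0,0,0]],[[0,0,0],[0,0,0]]]'
python3 - <<'E'
from h import *
c,_=look("wrist","w6.png"); marks("wrist",c,["keeper","adapter1","adapter_bin"])
E
```

```text
clock: 33.35
ee_pos: [0.5771, -0.3712, 0.0223]
tcp_rot: [0.0, 0.673, 0.739, 0.0]
ft_force: [0.1, -0.2, 1.1]
gripper_width: 0.0598
finger_force: 0.0
clock: 33.85
ee_pos: [0.5781, -0.372, 0.0242]
tcp_rot: [0.002, 0.673, 0.739, 0.0]
ft_force: [0.4, 0.5, 5.7]
gripper_width: 0.0308
finger_force: 61.4
clock: 35.43
ee_pos: [0.5665, -0.0008, 0.1718]
tcp_rot: [-0.0, 0.039, 0.999, -0.0]
ft_force: [-0.8, -0.5, -3.7]
gripper_width: 0.031
finger_force: 60.6
wrist keeper 0.59 [528.0, -48.0, 89.0]
wrist adapter1 0.73 [558.0, -2.0, 148.0]
```

View pics/w6.png

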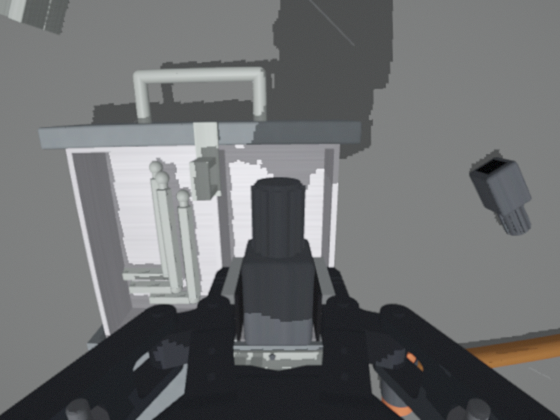

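```bash
python3 -m crank '[[[0,0.1,-2],[0,0,0]],[[0,0,-2.5],[0,0,0]],[[0,0,-2.5],[0,0,0]],[[0,0,-2],[0,0,0]],[[0,0,-1.5],[0,0,0]],[[0,0,-1.5],[0,0,0]],[[0,0,-0.9],[0,0,0]],[[0,0,0],[0,0,0]],[[0,0,0],[0,0,0]]]'
python3 -m crank '[[[0,0,0],[0,0,0]],[[0,0,0],[0,0,0]],[[0,0,0],[0,0,0]],[[0,0,0],[0,0,0]],[[0,0,1],[0,0,0]],[[0,0,3],[0,0,0]],[[0,0,4],[0,0,0]],[[0,0,4],[0,0,0]],[[0.4,4,1],[0,0,7]],[[0.4,4,1],[0,0,7]],[[0.4,4,1],[0,0,7]],[[0.4,4,0],[0,0,7]],[[0.4,1,0],[0,0,6]],[[0,0,0],[0,0,0]],[[0,0,0],[0,0,0]]]' -0.1
python3 - <<'E'
from h import *
state(); survey(["adapter1"],cams=("wrist",)); survey(["adapter1"],cams=("scene","top"))
c,_=look("wrist","w7.png")
E
```

```text
clock: 36.38
ee_pos: [0.5666, 0.0006, 0.0426]
tcp_rot: [-0.0, 0.038, 0.999, -0.0]
ft_force: [0.4, 0.6, -3.1]
gripper_width: 0.0309
finger_force: 60.5
clock: 37.63
ee_pos: [0.5867, 0.1717, 0.1935]
tcp_rot: [0.0, -0.256, 0.967, -0.0]
ft_force: [-0.3, -0.4, -0.4]
gripper_width: 0.0386
finger_force: 0.0
37.63 [0.5867 0.1717 0.1935] [ 0.    -0.256  0.967 -0.   ] [-0.3 -0.4 -0.4] 0.0386 0.0 [ 0.28  0.43 -0.02  1.11 -0.   -0.23]
adapter1 1 views [558.8  -4.4] yaw 175.7 iou 0.95
adapter1 1 views [582.8 218.5] yaw 30.7 iou 0.95
adapter1 1 views [580.5 217.3] yaw 28.6 iou 0.83
adapter1 2 views [557.1  -0.9] yaw 175.9 iou 0.78
```

View pics/w7.png

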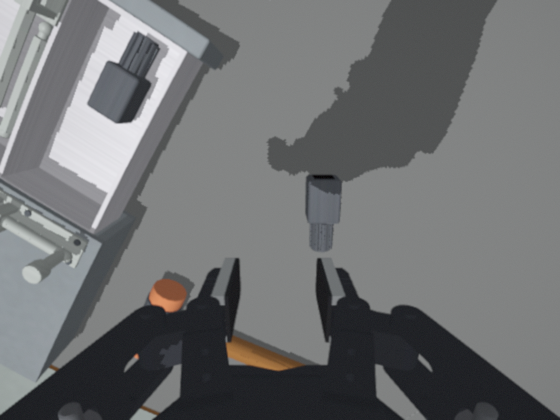

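```bash
python3 -m crank '[[[-0.6,2.1,0],[0,0,1]],[[-0.65,2.1,-2],[0,0,0]],[[0,0,-3],[0,0,0]],[[0,0,-3.5],[0,0,0]],[[0,0,-3],[0,0,0]],[[0,0,-3],[0,0,0]],[[0,0,-2],[0,0,0]],[[0,0,-0.6],[0,0,0]],[[0,0,0],[0,0,0]],[[0,0,0],[0,0,0]]]' 0.4
python3 -m crank '[[[0,0,0],[0,0,0]],[[0,0,0],[0,0,0]],[[0,0,0],[0,0,0]],[[0,0,0],[0,0,0]],[[0,0,0],[0,0,0]],[[0,0,0],[0,0,0]]]' -1
python3 -m crank '[[[0,0,1],[0,0,0]],[[0,0,2.5],[0,0,0]],[[0,0,3.5],[0,0,0]],[[0,0,4],[0,0,0]],[[0,0,4],[0,0,0]],[[0.9,-3.63,0],[0,0,-7]],[[0.9,-3.63,0],[0,0,-7]],[[0.9,-3.63,0],[0,0,-7]],[[0.9,-3.63,0],[0,0,-7]],[[0.9,-3.63,0],[0,0,-6.7]],[[0.9,-3.63,0],[0,0,0]],[[0,0,0],[0,0,0]],[[0,0,0],[0,0,0]],[[0,0,0],[0,0,0]]]'
python3 - <<'E'
from h import *
c,_=look("wrist","w8.png"); marks("wrist",c,["keeper","adapter1","adapter_bin"])
E
```

```text
clock: 38.97
ee_pos: [0.5748, 0.2131, 0.0224]
tcp_rot: [0.0, -0.265, 0.964, 0.0]
ft_force: [0.7, -0.0, 0.7]
gripper_width: 0.0597
finger_force: 0.0
clock: 39.47
ee_pos: [0.5759, 0.2138, 0.0239]
tcp_rot: [0.002, -0.265, 0.964, 0.0]
ft_force: [-1.4, 0.7, 7.0]
gripper_width: 0.0308
finger_force: 61.6
clock: 40.63
ee_pos: [0.6274, -0.005, 0.1714]
tcp_rot: [-0.001, 0.035, 0.999, 0.0]
ft_force: [-0.2, 1.2, -4.6]
gripper_width: 0.0312
finger_force: 60.8
wrist adapter1 0.95 [635.0, -5.0, 149.0]
wrist adapter1 0.82 [558.0, 4.0, 11.0]
wrist adapter1 0.74 [531.0, -50.0, 86.0]
wrist adapter_bin 0.77 [599.0, -3.0, 12.0]
```

View pics/w8.png

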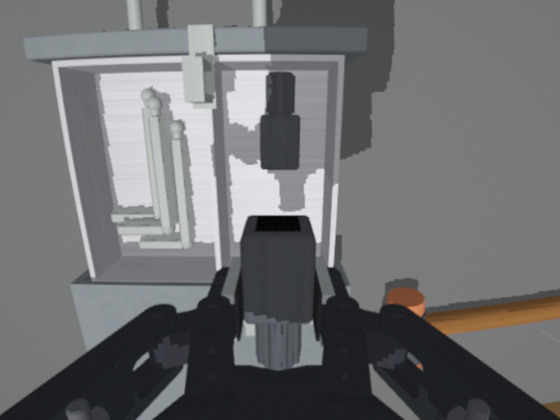

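```bash
python3 -m crank '[[[0,0.05,-2],[0,0,0]],[[0,0,-2.5],[0,0,0]],[[0,0,-2.5],[0,0,0]],[[0,0,-2],[0,0,0]],[[0,0,-1.5],[0,0,0]],[[0,0,-1.5],[0,0,0]],[[0,0,-0.9],[0,0,0]],[[0,0,0],[0,0,0]],[[0,0,0],[0,0,0]]]'
python3 -m crank '[[[0,0,0],[0,0,0]],[[0,0,0],[0,0,0]],[[0,0,0],[0,0,0]],[[0,0,0],[0,0,0]],[[0,0,1],[0,0,0]],[[0,0,3],[0,0,0]],[[0,0,4],[0,0,0]],[[0,0,4],[0,0,0]],[[-3.9,-0.9,1],[0,0,0]],[[-3.9,-0.9,0],[0,0,0]],[[-3.9,-0.9,0],[0,0,0]],[[-3.9,-0.9,0],[0,0,0]],[[-3.9,-0.9,0],[0,0,0]],[[0,0,0],[0,0,0]],[[0,0,0],[0,0,0]]]' -0.1
python3 - <<'E'
from h import *
state(); c,_=look("top"); marks("top",c,["pull","keeper","bolt_tip","knob"])
c,im=look("scene"); x,y=np.clip(proj(c,[.6,-.06,.05]).astype(int),[90,70],[470,350]); marks("scene",c,["pull","keeper"])
cv2.imwrite("pics/s9.png",cv2.resize(im[y-70:y+70,x-90:x+90],None,fx=4,fy=4,interpolation=cv2.INTER_CUBIC))
survey(["adapter1"])
E
```

```text
clock: 41.58
ee_pos: [0.628, -0.0036, 0.0427]
tcp_rot: [-0.0, 0.034, 0.999, -0.0]
ft_force: [0.4, 0.3, -2.7]
gripper_width: 0.0307
finger_force: 60.7
clock: 42.83
ee_pos: [0.4305, -0.0495, 0.1736]
tcp_rot: [-0.0, 0.035, 0.999, 0.0]
ft_force: [0.5, -0.6, 0.5]
gripper_width: 0.0384
finger_force: 0.0
42.83 [ 0.4305 -0.0495  0.1736] [-0.     0.035  0.999  0.   ] [ 0.5 -0.6  0.5] 0.0384 0.0 [-0.11  0.15 -0.48  0.93  0.   -0.04]
top pull 0.89 [458.0, -53.0, 48.0]
top keeper 0.94 [530.0, -51.0, 80.0]
top bolt_tip 0.64 [705.0, -46.0, 86.0]
top knob 0.64 [710.0, 22.0, 110.0]
scene pull 0.8 [453.0, -56.0, 49.0]
scene keeper 0.88 [523.0, -50.0, 83.0]
adapter1 2 views [637.1  -7. ] yaw 359.3 iou 0.69
adapter1 2 views [554.2  -2.9] yaw 180.3 iou 0.72
```

View pics/s9.png

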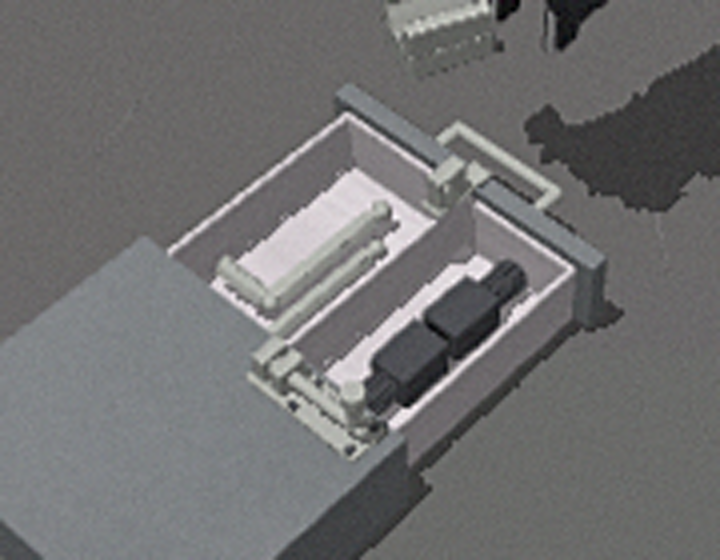

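```bash
python3 -m crank '[[[-0.2,-0.1,-2],[0,0,0]],[[0,0,-3],[0,0,0]],[[0,0,-3],[0,0,0]],[[0,0,-2.5],[0,0,0]],[[0,0,-1.5],[0,0,0]],[[0,0,-0.5],[0,0,0]],[[0,0,0],[0,0,0]],[[0,0,0],[0,0,0]]]' -1
python3 -m crank '[[[0.5,-0.04,0],[0,0,0]],[[0.6,-0.04,0],[0,0,0]],[[0.8,-0.06,0],[0,0,0]],[[1,-0.07,0],[0,0,0]],[[1,-0.07,0],[0,0,0]],[[1,-0.07,0],[0,0,0]],[[1,-0.07,0],[0,0,0]],[[1,-0.07,0],[0,0,0]],[[1,-0.07,0],[0,0,0]],[[1,-0.07,0],[0,0,0]],[[1,-0.07,0],[0,0,0]],[[1,-0.07,0],[0,0,0]],[[1,-0.07,0],[0,0,0]],[[1,-0.07,0],[0,0,0]],[[1,-0.07,0],[0,0,0]],[[1,-0.07,0],[0,0,0]],[[1,-0.07,0],[0,0,0]],[[0.5,-0.04,0],[0,0,0]],[[0,0,0],[0,0,0]],[[0,0,0],[0,0,0]]]'
```

```text
clock: 44.2
ee_pos: [0.4317, -0.0503, 0.0482]
tcp_rot: [0.0, 0.035, 0.999, -0.0]
ft_force: [0.3, 0.5, 0.6]
gripper_width: 0.0002
finger_force: 0.0
clock: 45.87
ee_pos: [0.5965, -0.062, 0.0478]
tcp_rot: [0.001, 0.035, 0.999, -0.0]
ft_force: [-0.2, 0.7, -0.2]
gripper_width: 0.0
finger_force: 0.0
```

```bash
python3 -m crank '[[[0.3,-0.02,0],[0,0,0]],[[0.3,-0.02,0],[0,0,0]],[[0.3,-0.02,0],[0,0,0]],[[0.3,-0.02,0],[0,0,0]],[[0.2,-0.01,0],[0,0,0]],[[0.2,-0.01,0],[0,0,0]]]'
python3 -m crank '[[[0.1,-0.01,0],[0,0,0]],[[0.1,-0.01,0],[0,0,0]]]'
python3 - <<'E'
from h import *
c,_=look("top"); marks("top",c,["pull","keeper"])
c,_=look("scene"); marks("scene",c,["pull","keeper"])
E
```

```text
clock: 46.37
ee_pos: [0.6111, -0.063, 0.0476]
tcp_rot: [-0.0, 0.035, 0.999, -0.0]
ft_force: [-3.3, -0.1, -0.1]
gripper_width: -0.0003
finger_force: 1.4
clock: 46.53
ee_pos: [0.6132, -0.0631, 0.0476]
tcp_rot: [-0.0, 0.035, 0.999, -0.0]
ft_force: [-3.5, 0.3, 1.0]
gripper_width: 0.0002
finger_force: 1.3
top pull 0.71 [631.0, -65.0, 47.0]
top keeper 0.72 [703.0, -64.0, 83.0]
scene pull 0.78 [625.0, -64.0, 51.0]
scene keeper 0.86 [699.0, -60.0, 84.0]
```

Still only sliding friction; keep going until the stop.

```bash
python3 -m crank '[[[0.1,-0.01,0],[0,0,0]],[[0.1,-0.01,0],[0,0,0]]]'
python3 -m crank '[[[0.1,-0.01,0],[0,0,0]],[[0.1,-0.01,0],[0,0,0]]]'
```

```text
clock: 47.0
ee_pos: [0.6146, -0.0632, 0.0477]
tcp_rot: [-0.001, 0.035, 0.999, 0.0]
ft_force: [-6.2, -0.5, 0.1]
gripper_width: -0.0001
finger_force: 3.1
clock: 47.17
ee_pos: [0.6147, -0.0632, 0.0476]
tcp_rot: [-0.002, 0.035, 0.999, 0.0]
ft_force: [-8.5, 0.8, 6.2]
gripper_width: -0.0
finger_force: 4.7
```

```bash
python3 -m crank '[[[0.1,-0.01,0],[0,0,0]],[[0.1,-0.01,0],[0,0,0]]]'
python3 -m crank '[[[0.1,-0.01,0],[0,0,0]],[[0.1,-0.01,0],[0,0,0]],[[0,0,0],[0,0,0]]]'
```

```text
clock: 47.33
ee_pos: [0.6148, -0.0632, 0.0475]
tcp_rot: [-0.004, 0.035, 0.999, 0.0]
ft_force: [-13.1, 0.5, 10.1]
gripper_width: 0.0003
finger_force: 6.7
clock: 47.58
ee_pos: [0.6148, -0.0633, 0.0473]
tcp_rot: [-0.006, 0.035, 0.999, 0.0]
ft_force: [-14.1, 1.3, 9.9]
gripper_width: 0.0003
finger_force: 7.6
```

```bash
python3 -m crank '[[[-1,0.07,0],[0,0,0]],[[-1,0.07,0],[0,0,0]],[[0,0,3],[0,0,0]],[[0,0,4],[0,0,0]],[[0,0,4],[0,0,0]],[[0,0,4],[0,0,0]],[[0,0,1],[0,0,0]],[[2.6,2.2,0],[0,0,0]],[[2.6,2.2,0],[0,0,0]],[[2.6,2.2,0],[0,0,0]],[[2.6,2.2,0],[0,0,0]],[[0,0,0],[0,0,0]],[[0,0,0],[0,0,0]]]' 0
python3 - <<'E'
from h import *
c,_=look("wrist"); marks("wrist",c,["knob","keeper","bolt_tip"])
c,_=look("top"); marks("top",c,["knob","keeper","bolt_tip","pull"])
E
```

```text
clock: 48.67
ee_pos: [0.7071, 0.0271, 0.2068]
tcp_rot: [0.001, 0.033, 0.999, 0.0]
ft_force: [-0.7, 0.5, 0.2]
gripper_width: 0.043
finger_force: 0.0
wrist knob 0.57 [707.0, 26.0, 114.0]
wrist keeper 0.63 [702.0, -60.0, 85.0]
wrist bolt_tip 0.86 [703.0, -42.0, 86.0]
wrist bolt_tip 0.47 [703.0, -59.0, 85.0]
top bolt_tip 0.5 [783.0, 122.0, -4.0]
top bolt_tip 0.42 [375.0, 465.0, 1.0]
```

```bash
python3 -m crank '[[[0,-0.1,-2.5],[0,0,0]],[[0,0,-2.5],[0,0,0]],[[0,0,-2],[0,0,0]],[[0,0,-1],[0,0,0]],[[0,0,-0.6],[0,0,0]],[[0,0,0],[0,0,0]],[[0,0,0],[0,0,0]]]'
python3 -m crank '[[[0,0,0],[0,0,0]],[[0,0,0],[0,0,0]],[[0,0,0],[0,0,0]],[[0,0,0],[0,0,0]],[[0,0,0],[0,0,0]]]' -1
python3 -m crank '[[[-0.03,-0.4,0],[0,0,0]],[[-0.03,-0.4,0],[0,0,0]],[[-0.03,-0.4,0],[0,0,0]],[[-0.03,-0.4,0],[0,0,0]],[[-0.03,-0.4,0],[0,0,0]],[[-0.03,-0.4,0],[0,0,0]],[[-0.03,-0.4,0],[0,0,0]],[[-0.03,-0.4,0],[0,0,0]],[[-0.03,-0.4,0],[0,0,0]],[[-0.03,-0.4,0],[0,0,0]],[[0,0,0],[0,0,0]]]'
python3 -m crank '[[[-0.02,-0.2,0],[0,0,0]],[[-0.02,-0.2,0],[0,0,0]],[[0,0,0],[0,0,0]]]'
```

```text
clock: 49.7
ee_pos: [0.7058, 0.0244, 0.1227]
tcp_rot: [0.001, 0.035, 0.999, 0.0]
ft_force: [0.7, 0.3, 0.4]
gripper_width: 0.0425
finger_force: 0.0
clock: 50.12
ee_pos: [0.7064, 0.025, 0.1236]
tcp_rot: [0.002, 0.034, 0.999, 0.0]
ft_force: [-0.1, 1.4, 6.0]
gripper_width: 0.0132
finger_force: 58.5
clock: 51.03
ee_pos: [0.7036, -0.0156, 0.1236]
tcp_rot: [0.002, 0.035, 0.999, 0.0]
ft_force: [-0.2, 1.0, 4.3]
gripper_width: 0.0129
finger_force: 58.7
clock: 51.28
ee_pos: [0.7034, -0.0177, 0.1237]
tcp_rot: [0.002, 0.034, 0.999, 0.002]
ft_force: [1.4, 4.8, 5.3]
gripper_width: 0.0128
finger_force: 58.7
```

```bash
python3 -m crank '[[[-0.01,-0.15,0],[0,0,0]],[[-0.01,-0.15,0],[0,0,0]],[[0,0,0],[0,0,0]]]'
python3 -m crank '[[[0,-0.2,0],[0,0,0]],[[0,-0.2,0],[0,0,0]],[[0,0,0],[0,0,0]]]'
python3 - <<'E'
from h import *
c,_=look("wrist","w10.png"); marks("wrist",c,["knob","keeper","bolt_tip"])
E
```

```text
clock: 51.53
ee_pos: [0.7034, -0.018, 0.1237]
tcp_rot: [0.002, 0.033, 0.999, 0.005]
ft_force: [1.0, 11.6, 5.9]
gripper_width: 0.0137
finger_force: 58.8
clock: 51.78
ee_pos: [0.7034, -0.0183, 0.1238]
tcp_rot: [0.002, 0.032, 0.999, 0.008]
ft_force: [1.4, 19.6, 6.2]
gripper_width: 0.0134
finger_force: 58.9
wrist knob 0.71 [704.0, -19.0, 115.0]
wrist keeper 0.8 [703.0, -59.0, 91.0]
wrist bolt_tip 0.61 [699.0, -88.0, 86.0]
```

View pics/w10.png

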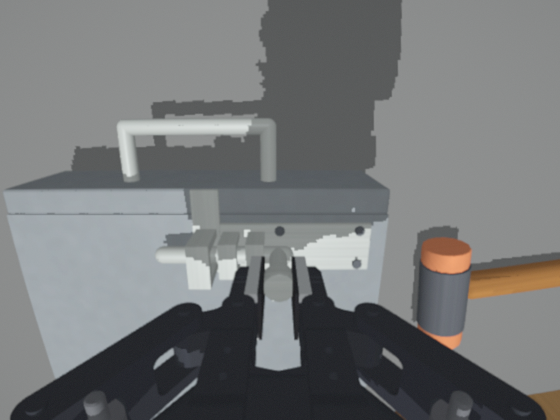

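```bash
python3 -m crank '[[[0,0.2,0],[0,0,0]],[[0,0.1,0],[0,0,0]],[[0,0,0],[0,0,0]]]'
python3 -m crank '[[[0,0,0],[0,0,0]],[[0,0,0],[0,0,0]],[[0,0,0],[0,0,0]],[[0,0,1],[0,0,0]],[[0,0,2],[0,0,0]],[[0,0,3],[0,0,0]],[[0,0,4],[0,0,0]],[[-3,0,2],[0,0,0]],[[-4,0,0],[0,0,0]],[[-4,0,0],[0,0,0]],[[-4,0,0],[0,0,0]],[[-4,0,0],[0,0,0]],[[0,0,0],[0,0,0]],[[0,0,0],[0,0,0]],[[0,0,0],[0,0,0]]]' -0.4
python3 - <<'E'
from h import *
L=["knob","keeper","bolt_tip","pull","mallet","vee_block","transducer","adapter1","key1"]
for k in("top","scene"):
    c,im=look(k,k+"11.png"); marks(k,c,L,minc=.4)
E
```

```text
clock: 52.23
ee_pos: [0.7034, -0.018, 0.1237]
tcp_rot: [0.002, 0.033, 0.999, 0.005]
ft_force: [1.6, 12.9, 6.0]
gripper_width: 0.0133
finger_force: 59.0
clock: 53.48
ee_pos: [0.5122, -0.0244, 0.2426]
tcp_rot: [0.001, 0.035, 0.999, -0.001]
ft_force: [0.5, 0.1, 0.5]
gripper_width: 0.0256
finger_force: 0.0
top knob 0.43 [705.0, -25.0, 110.0]
top keeper 0.67 [703.0, -92.0, 89.0]
top keeper 0.63 [702.0, -63.0, 81.0]
top bolt_tip 0.46 [700.0, -91.0, 87.0]
top mallet 0.83 [783.0, 121.0, -2.0]
top vee_block 0.71 [359.0, -192.0, -3.0]
top transducer 0.72 [372.0, 465.0, 0.0]
scene knob 0.68 [702.0, -19.0, 112.0]
scene keeper 0.93 [696.0, -62.0, 81.0]
scene bolt_tip 0.69 [697.0, -88.0, 86.0]
scene pull 0.95 [629.0, -67.0, 53.0]
scene pull 0.69 [696.0, -91.0, 84.0]
scene mallet 0.74 [781.0, 116.0, -1.0]
scene vee_block 0.95 [357.0, -194.0, -0.0]
scene transducer 0.84 [371.0, 468.0, -1.0]
```

View pics/scene11.png

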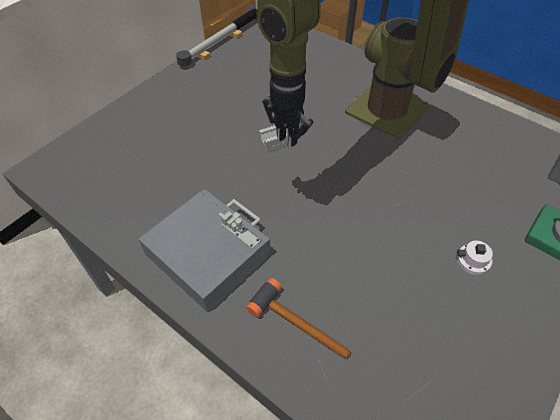

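The scene picture shows the drawer shut at about (205,245), the bolt home through its keeper at about (238,222), and no adapters or keys left on the plate. The mallet, vee block and transducer have not moved.

```bash
python3 -c "
from station import env
print(env.sign_off())"
```

```text
the job is handed in; nothing more can be done
None
```

The job is handed in: both spline adapters are in the left compartment, all three hex keys are in the right one, the drawer is shut to its stop and the bolt is home through its keeper; the mallet, vee block and transducer did not move. It took about 54 s of the 192 s allowed.

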